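# Prise open a slide case and hold the slide flush on a sloped, sprung reader window

## Robot

A 6-joint arm with a two-finger parallel gripper is mounted at the origin on a cart in front of the work surface, level with it; the furniture and walls round the work are solid. World frame = base frame: x ahead of the robot, y to its left, z up, the work surface at z = 0. Lengths are in mm, angles in rad, forces in N, time in s.
With the tool pointing down it reaches from about 300 to 775 mm from the base axis. Payload 14.6 kg.
Tool frame: the origin (TCP) lies midway between the tips of the shut fingers; the grasp point (between the pads) lies behind it (manip.grip_depth is the z of the grasp point in the tool frame, in mm); z points along the fingers, y is the line along which they close (so a half turn about z gives the same grasp; the last joint's range is limited). The gripper opens to 94 mm and grips with 3 to 60 N. Pads are 16 mm wide; open, the fingers measure 119 mm over their backs; the gripper's body (75 mm by 177 mm) begins 78 mm behind the grasp point.
Start: joints at [-1.355, 0.3, 1.521, -0, 1.321, -0.067], TCP at [153.468, -528.144, 168.446] pointing down, gripper open.
Joint ranges: [-3.03, 3.03], [-0.79, 2.21], [0.23, 2.52], [-1.04, 4.18], [0, 3.07], [-2.55, 2.55]. Speed limits (rad/s): [2.22, 2.22, 2.57, 3.14, 3.14, 3.14].

## Interface

Orientations are given as [roll, pitch, yaw] about the fixed x, y, z axes, in that order (R = Rz(yaw) Ry(pitch) Rx(roll)).
In Python, from cell import manip gives the robot as it stands.
- The arm moves only by the shell command python3 -m creep 'ROWS' [OPENING] [FORCE]. ROWS is a JSON list of rows, 1 to 5 of them, each of 6 numbers: dx, dy, dz in mm, then a rotation vector rx, ry, rz in rad; each row is the pose to reach, as a shift and turn from the pose commanded when the command began, along the tool's axes at that moment; what a row does not reach only later rows make up. A row lasts 1/10 s, in which the tool goes at most 50 mm and 0.15 rad, less where a joint would pass 70% of its speed; a pose out of reach is approached as far as the arm can. OPENING is the finger opening in mm, set as the command begins (- or left out keeps the last). The fingers move at their own pace and stop on an object; FORCE is the grip in N (left out, the last holds). Time passes only in rows, so rows that do not move let the fingers close. It prints the time, the measured TCP pose, the force, the opening and the grip force at its end.
- manip.read_state(): the state, without advancing time (a new reading comes with each control period).
- manip.camera(name): name is "side" or "top"; returns (picture, depth): 480x640x3 uint8, red, green, blue; 480x640 float32, mm along the optical axis (not along the pixel's ray), 0 where there is no reading.
- manip.camera_info(name): a dict with "K" (3x3 intrinsics, pixels), "rvec" (rotation vector, rad) and "tvec" (3), from world to camera coordinates, as OpenCV has them. Camera axes: x right, y down, z forward; pixel columns grow to the right and rows downward; lengths in mm; the calibration is good to about 2 mm. A picture is of the moment at which its call begins. camera_info takes no time and is no camera call.
- manip.sign_off(): hands the job in; it is judged then, once.
The state is a dict: "clock": time; "joints": joint angles; "qd": joint speeds; "effort": joint torques, N m; "eef_pos": TCP position; "eef_rot": TCP orientation; "wrist_force": force on the tool from outside, world axes, zero at the start; "moment": the same for the moment, N m; "finger_gap": finger opening in mm; "finger_force": force on a finger pad.
Only numpy, scipy, OpenCV 4.12 (cv2) and the standard library are available. Lean on these libraries where they do the work, as an engineer would, in place of code of your own. Each camera call takes 0.05 s, during which the arm holds its last target. There are 200 camera calls.

## Task

Prise the tight lid of the slide case open with the blade of the spatula, fold the lid right back, and lay the spatula down flat on the bench. Then lift the slide out by its grip rib, tilt it to the slope of the reader's window and press it gently flush and centred on the window, its long side running up the slope, so that the sprung window gives part of the way but is not pushed to its stop. Finish while still holding the slide pressed there: the exposure is taken with it in your grip. Leave the small things standing around alone.

Things in the scene. Friction and masses are not known exactly. Their poses are not given: they have to be found in the camera images.
- spatula: Laboratory spatula lying flat, 155 mm long: straight grey plastic handle 90 x 12 x 14 mm (rounded), then a thin flat steel blade 65 mm long, 13 mm wide, 2 mm thick at mid height of the handle. 45 g. Origin: underside of the handle, at the point to grip, 40 mm behind the handle's front end and 105 mm behind the blade tip (50 mm of handle lie behind it). x points to the blade tip, z up.
- spatula_tip (a point): Tip of the spatula's blade, at the middle of its thickness, 7 mm above the underside of the handle (105 mm along x from the spatula's origin).
- slide_case: Shallow white plastic tray 100 (x) x 64 (y) x 18 mm with a clear deep lid on top (100 x 64 x 26 mm, so 44 mm overall), fixed to the bench. Walls 3 mm, inner floor 4 mm above the bench. Origin: centre of its underside; -x is the front end with the prising notch, the lid is hinged along the far (+x) end. Its front faces the robot, turned by up to about 0.3 rad.
- case_notch (a point): Middle of the prising notch in the front (-x) wall of the tray: an opening 24 mm wide that reaches from 9 mm to 18 mm above the bench, right under the lid's front edge, and goes through the 3 mm wall. A white lip, 36 mm wide and 3 mm thick, stands 4 mm forward from the bottom of the lid over the notch. The point is on the outer face of the wall, 13.5 mm above the bench. Axes as the case.
- lid_hinge (a point): Middle of the lid's hinge line, 100 mm behind the notch along the case's x and 18 mm above the bench. The hinge line runs along the case's y.
- case_lid (a joint): Opening angle of the clear lid (rad): 0 shut, 2.0 its stop; opening lifts the front edge and swings it up and back over the hinge. The hinge is stiff (about 0.07 N m) and the lid stays at any angle. The lid is a hollow hood with walls 2.5 mm thick, open below; 45 g.
- slide: Glass slide in a flat metal carrier 76 (x) x 30 (y) x 5 mm with an upright grey grip rib in the middle of its top: the rib is 30 mm long (x), 12 mm thick (y) and rises from 5 to 33 mm above the underside. 60 g. Lies loose on the floor of the case, long side along the case's x. Origin: centre of its flat underside; z up through the rib. The two ends are alike.
- window (a point): Centre of the face of the reader's window: a flat plate 92 (x) x 44 (y) mm on springs, white in a metal rim, standing proud of a dark 108 x 90 mm tilting table. z is the outward normal of the face, x runs up the slope (away from the robot), y along the level pivot. The slope differs each time, 17 to 36 degrees, and is clamped stiffly; the lower end is towards the robot.
- platen (a joint): How far the sprung window is pushed in along its normal (m): 0 at rest, 0.006 at its stop. About 2.4 N starts it, then 1.2 N more for each mm (9.6 N at the stop).
- reader: The reader: a grey base plate 130 (x) x 122 (y) x 12 mm, fixed to the bench, with two upright cheeks (8 mm thick, 40 mm wide, up to 82 mm high, their outer faces 114 mm apart) that carry the tilting table between them on a level pivot 62 mm above the bench. Origin: centre of its underside. Front (-x) faces the robot, turned by up to about 0.3 rad.
- timer: Small white bench timer 50 x 46 x 11 mm, lying flat; leave alone. Origin: centre of its underside.
- sample_cup: Small round plastic cup, 44 mm across, 50 mm high; leave alone. Origin: centre of its underside.
- ring_cap: Flat white ring-shaped cap 47 mm across, 13 mm high; leave alone. Origin: centre of its underside.
- slide_box: Flat white box of cover slips 78 x 32 x 10 mm; leave alone. Origin: centre of its underside.
There are look-alikes about, which are no part of the job. What is shaped like the slide_case but green or turquoise is not meant.

How it is judged:
By the outcome, as a careful person would: the job done as asked, in the order asked, and still so for the second after the job is handed in, while the arm keeps its last pose, push and grip.
It also fails if it takes over 64 s, if anything falls off the work surface, if the arm or the gripper's body presses on something with over 40 N, if the wrist force passes 120 N, or if a joint passes its speed limit or range.

## Working session

There is one attempt and no reset: what is moved stays moved. The work goes in short steps, Python scripts to look and compute and a shell command to move; the robot and the scene stay as the last step left them, time stands still between calls to the robot, and variables do not carry over. Pictures are saved under pics/ and viewed, at most 10 in all, crops included, and the job is handed in when it is done.

```bash
ls; mkdir -p pics; python3 - <<'E'
from cell import manip
import cv2,numpy as np
print(manip.read_state(), manip.grip_depth)
for n in("side","top"):
    p,d=manip.camera(n); i=manip.camera_info(n)
    cv2.imwrite(f"pics/{n}0.png",p[:,:,::-1]); np.save(f"pics/{n}0_d.npy",d)
    R=cv2.Rodrigues(np.array(i["rvec"],float))[0]; print(n,i["K"],R,-R.T@np.array(i["tvec"]).ravel())
E
```

```text
pics
{'clock': 0.0, 'joints': array([-1.35458595e+00,  3.00495235e-01,  1.52164658e+00, -1.56067776e-05,
        1.32070767e+00, -6.65967160e-02]), 'qd': array([0.0006577 , 0.00087361, 0.00023663, 0.00232855, 0.00019085,
       0.00142405]), 'effort': array([-3.65709147e-04, -5.31801331e+01, -3.52737486e+01,  7.08160177e-02,
        2.43837299e-02, -1.34947290e-04]), 'eef_pos': array([ 153.40014157, -527.82064234,  167.8454245 ]), 'eef_rot': array([-3.14033761e+00, -6.85557330e-05,  2.82810921e-01]), 'wrist_force': array([-1.01322828,  0.5359757 , -0.30595805]), 'moment': array([ 0.03135161, -0.04044765,  0.02245184]), 'finger_force': 0.0, 'finger_gap': 93.88633533233806} -18.8
side [[544.15527495   0.         314.60290181]
 [  0.         544.15527495 240.21709541]
 [  0.           0.           1.        ]] [[ 0.98757981 -0.15643026 -0.01468668]
 [-0.0760827  -0.39434552 -0.91580731]
 [ 0.13746835  0.90555021 -0.40134931]] [  350.99892513 -1738.79236144   777.73259247]
top [[496.4764407    0.         322.48995635]
 [  0.         496.4764407  234.60900256]
 [  0.           0.           1.        ]] [[-0.00820819 -0.99996225  0.00284905]
 [-0.97666406  0.00740539 -0.21464501]
 [ 0.21461581 -0.00454441 -0.97668798]] [ 288.96630172 -148.03632069 1465.70132211]
```

View pics/top0.png

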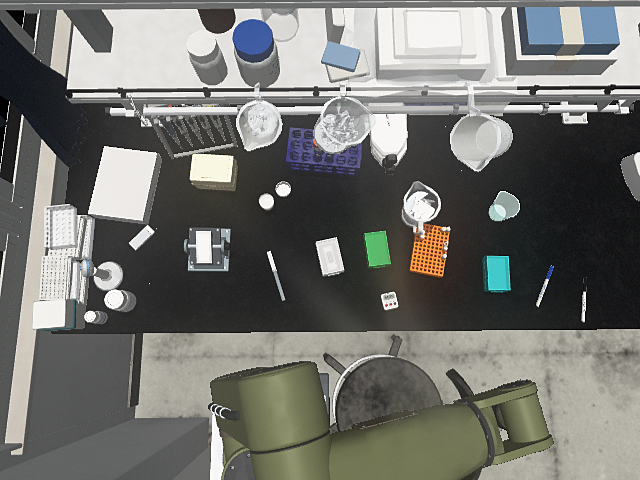

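View pics/side0.png

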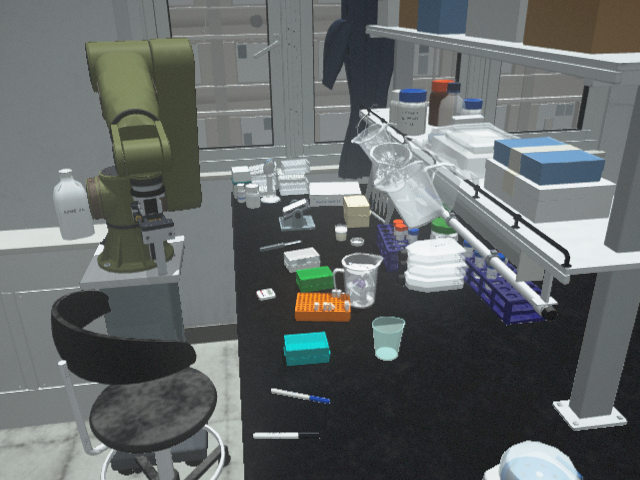

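Top view: the reader is at about (207,249), the spatula from (268,252) to (284,300), the white case at (330,256), and the timer at (390,300). The green case (376,249) and the turquoise one (497,273) are look-alikes. In the side view the reader is at (296,216), the spatula at (280,245) and the case at (301,259).

```bash
cat > h.py <<'E'
from cell import manip
import cv2,numpy as np
from scipy.spatial.transform import Rotation as Ro
def cam(n):
    i=manip.camera_info(n);K=np.array(i["K"]);R=cv2.Rodrigues(np.array(i["rvec"],float))[0];t=np.array(i["tvec"],float).ravel()
    return K,R,t
def ray(n,uv,z):
    K,R,t=cam(n);uv=np.atleast_2d(uv).astype(float)
    d=(R.T@np.linalg.inv(K)@np.c_[uv,np.ones(len(uv))].T).T;c=-R.T@t
    return c+d*((z-c[2])/d[:,2])[:,None]
def proj(n,P):
    K,R,t=cam(n);q=(K@(R@np.atleast_2d(P).T+t[:,None])).T
    return q[:,:2]/q[:,2:]
def cloud(n,d):
    K,R,t=cam(n);v,u=np.mgrid[:480,:640];p=np.c_[u.ravel(),v.ravel(),np.ones(u.size)]@np.linalg.inv(K).T*d.reshape(-1,1)
    return ((p-t)@R).reshape(480,640,3)
def tool():
    s=manip.read_state();return np.array(s["eef_pos"]),Ro.from_euler("xyz",s["eef_rot"])
def go(P,rpy):
    "shift and turn in tool axes to bring TCP to P, rpy"
    p,R=tool();G=Ro.from_euler("xyz",rpy)
    print("d",R.inv().apply(np.array(P)-p).round(1),"rv",(R.inv()*G).as_rotvec().round(3))
E
python3 - <<'E'
from h import *
im=cv2.imread("pics/top0.png");d=np.load("pics/top0_d.npy");C=cloud("top",d)
crop=np.vstack([cv2.resize(im[195:315,165:425],None,fx=3,fy=3,interpolation=cv2.INTER_CUBIC)])
cv2.imwrite("pics/crop1.png",crop)
s=cv2.imread("pics/side0.png");cv2.imwrite("pics/crop2.png",cv2.resize(s[190:310,230:400],None,fx=4.5,fy=4.5,interpolation=cv2.INTER_CUBIC))
g=cv2.cvtColor(im,cv2.COLOR_BGR2GRAY)
for nm,(u0,v0,u1,v1) in dict(spat=(255,240,295,312),case=(308,230,350,285),reader=(178,218,240,280),win=(178,218,240,280)).items():
    th=170 if nm in("case","win") else 60
    m=np.zeros_like(g);m[v0:v1,u0:u1]=(g[v0:v1,u0:u1]>th)*255
    c=max(cv2.findContours(m,0,2)[0],key=cv2.contourArea);r=cv2.minAreaRect(c);b=cv2.boxPoints(r)
    z=dict(spat=7,case=44,reader=12,win=75)[nm]
    mm=np.zeros_like(g);cv2.drawContours(mm,[c],-1,255,-1);mm=cv2.erode(mm,np.ones((3,3)))>0
    w=ray("top",b,z);print(nm,r,"\n",w.round(1),"sides",np.linalg.norm(np.diff(w,axis=0),axis=1).round(1),"zpct",np.percentile(C[mm][:,2],[5,25,50,75,95]).round(1) if mm.any() else None)
    if nm=="win":
        P=C[mm];c0=P.mean(0);n=np.linalg.svd(P-c0)[2][2];n*=np.sign(n[2]);print("plane",c0.round(1),n.round(3),"tilt",np.degrees(np.arccos(n[2])).round(1),"yaw",np.arctan2(-n[1],-n[0]))
E
```

```text
spat ((275.77581787109375, 275.382568359375), (51.89985275268555, 4.593434810638428), 72.6459732055664) 
 [[559.8  14.7   7. ]
 [563.8   1.7   7. ]
 [416.2 -45.7   7. ]
 [412.3 -32.9   7. ]] sides [ 13.6 155.1  13.4] zpct [ 4.1  8.  11.7 14.7 19.4]
case ((329.3411865234375, 255.53529357910156), (33.73268508911133, 21.909971237182617), 77.47119140625) 
 [[ 581.1 -132.6   44. ]
 [ 594.8 -195.3   44. ]
 [ 497.4 -215.    44. ]
 [ 484.1 -153.2   44. ]] sides [64.2 99.4 63.3] zpct [39.4 42.5 44.5 46.7 49.5]
reader ((206.6909942626953, 248.7418670654297), (45.82623291015625, 43.48493957519531), 1.5074357986450195) 
 [[505.  256.9  12. ]
 [636.8 260.3  12. ]
 [632.  122.5  12. ]
 [500.4 121.7  12. ]] sides [131.8 137.8 131.7] zpct [ 9.7 43.  67.3 79.7 92. ]
win ((199.5, 246.5), (31.0, 23.0), 90.0) 
 [[608.1 231.4  75. ]
 [607.6 165.5  75. ]
 [517.5 161.9  75. ]
 [518.  226.9  75. ]] sides [66.  90.1 65.1] zpct [64.5 72.2 79.6 87.1 95.2]
plane [559.9 182.8  86.8] [-0.092  0.972  0.218] tilt 77.4 yaw -1.4762793966505676
```

View pics/crop1.png

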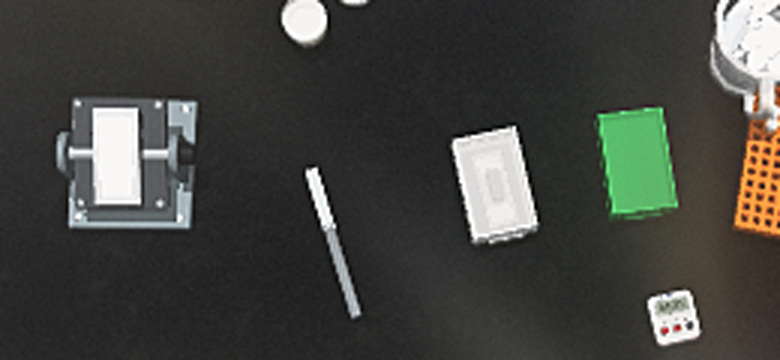

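View pics/crop2.png

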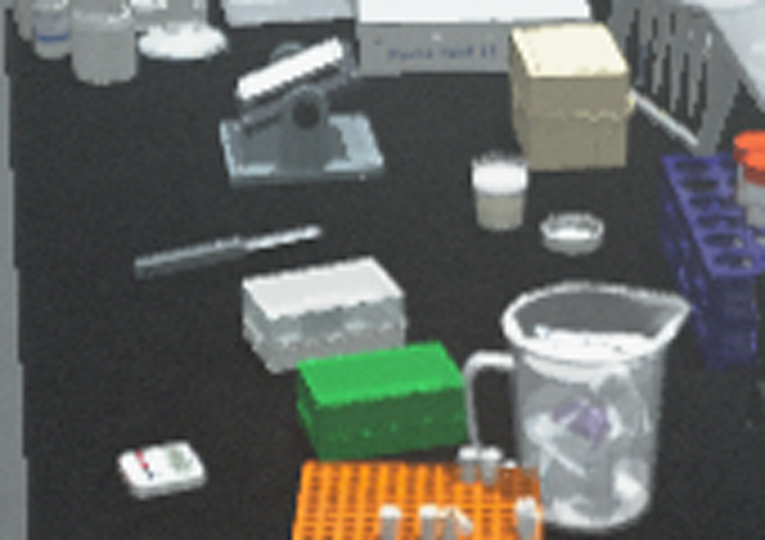

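Top crop: the bright blade runs (310,170)→(330,228) and the handle continues to (355,315), so the blade points away from the robot. The case notch/lip is at the lower end, about (505,240). The white window is at (117,157). The side crop confirms the handle is nearest the robot and the window slopes up, away from it. Sizes match (155 × 13.5, and 99 × 64), so I'm moving to above the spatula.

```bash
python3 -m creep '[[40,-36,0,0,0,0],[80,-72,0,0,0,0],[120,-108,0,0,0,0],[160,-144,0,0,0,0],[200,-180,0,0,0,0]]' 40
python3 -m creep '[[40,-36,10,0,0,0],[80,-72,20,0,0,0],[120,-108,35,0,0,0],[160,-144,50,0,0,0],[190,-175,60,0,0,0]]'
python3 -m creep '[[25,-25,15,0,0,-0.01],[46,-43,28,0,0,-0.028],[46,-43,28,0,0,-0.028]]'
python3 - <<'E'
from h import *
go([461.8,-23.9,2.5],[np.pi,0,.311])
im=cv2.imread("pics/top0.png");d=np.load("pics/top0_d.npy");C=cloud("top",d)
g=cv2.cvtColor(im,cv2.COLOR_BGR2GRAY)
for th in (200,215,225):
    m=np.zeros_like(g);m[225:268,193:216]=(g[225:268,193:216]>th)*255
    c=max(cv2.findContours(m,0,2)[0],key=cv2.contourArea);r=cv2.minAreaRect(c);print(th,r,cv2.boundingRect(c))
mm=cv2.erode(m,np.ones((3,3)))>0;P=C[mm]
# plane fit z=a x+b y+c with robust weights
from scipy.optimize import least_squares
f=least_squares(lambda q:q[0]*(P[:,0]-570)+q[1]*(P[:,1]-195)+q[2]-P[:,2],[.4,0,70],loss="soft_l1",f_scale=2).x
print(len(P),f,"slope",np.degrees(np.arctan(np.hypot(f[0],f[1]))),"yaw",np.arctan2(f[1],f[0]),P.mean(0))
E
```

```text
clock: 0.6
eef_pos: [285.7, -313.8, 168.3]
eef_rot: [-3.141, 0.0, 0.282]
wrist_force: [0.8, -1.2, -0.8]
finger_gap: 57.4
finger_force: 0.0
clock: 1.1
eef_pos: [412.2, -105.8, 111.6]
eef_rot: [3.142, -0.0, 0.283]
wrist_force: [0.5, -1.2, 0.6]
finger_gap: 40.4
finger_force: 0.0
clock: 1.4
eef_pos: [443.8, -51.1, 82.4]
eef_rot: [-3.14, 0.002, 0.315]
wrist_force: [-0.4, -0.9, 0.1]
finger_gap: 40.2
finger_force: 0.0
d [ 25.8 -20.2  79.9] rv [-0.002  0.002  0.004]
200 ((201.8362274169922, 246.56930541992188), (31.597583770751953, 17.609718322753906), 87.61405944824219) (193, 231, 19, 32)
215 ((201.82940673828125, 246.56427001953125), (31.5535945892334, 17.5255069732666), 87.79740142822266) (193, 231, 19, 32)
225 ((201.7852325439453, 246.55715942382812), (31.482519149780273, 17.456972122192383), 88.09085083007812) (193, 231, 19, 32)
370 [ 0.38893502 -0.0835065  82.33624966] slope 21.692597098343764 yaw -0.21149469500610077 [562.05599105 183.47051156  84.0970861 ]
```

```bash
python3 -m creep '[[12,-10,25,0,0,0],[25,-20,50,0,0,0],[25,-20,50,0,0,0]]'
python3 - <<'E'
from h import *
go([461.8,-23.9,2.5],[np.pi,0,.311])
E
```

```text
clock: 1.7
eef_pos: [460.1, -26.4, 32.0]
eef_rot: [-3.14, 0.004, 0.311]
wrist_force: [-0.0, 0.1, 0.7]
finger_gap: 40.3
finger_force: 0.0
d [ 2.5 -1.8 29.5] rv [-0.002  0.004  0.   ]
```

```bash
python3 -m creep '[[1,-1,12,0,0,0],[2,-2,24,0,0,0],[2,-2,29,0,0,0],[2,-2,29,0,0,0]]'
python3 -m creep '[[0,0,0,0,0,0],[0,0,0,0,0,0],[0,0,0,0,0,0],[0,0,0,0,0,0],[0,0,0,0,0,0]]' 0 60
python3 -m creep '[[0,0,0,0,0,0],[0,0,0,0,0,0],[0,0,0,0,0,0]]'
```

```text
clock: 2.1
eef_pos: [462.3, -24.7, 4.7]
eef_rot: [-3.141, 0.001, 0.31]
wrist_force: [0.5, -0.1, 0.4]
finger_gap: 40.0
finger_force: 0.0
clock: 2.6
eef_pos: [462.8, -24.4, 5.3]
eef_rot: [3.141, -0.0, 0.311]
wrist_force: [-1.9, -0.2, 0.2]
finger_gap: 3.5
finger_force: 0.0
clock: 2.9
eef_pos: [462.7, -24.3, 5.1]
eef_rot: [-3.142, 0.0, 0.311]
wrist_force: [-0.0, -1.2, -0.3]
finger_gap: 0.2
finger_force: 0.0
```

```bash
python3 - <<'E'
from h import *
p,d=manip.camera("top");q,e=manip.camera("side")
a=p[225:315,235:335,::-1];b=q[200:290,240:340,::-1]
cv2.imwrite("pics/c3.png",np.hstack([cv2.resize(x,(400,360),interpolation=cv2.INTER_CUBIC) for x in(a,b)]))
print(manip.read_state()["eef_pos"],proj("top",[tool()[0]]),proj("side",[tool()[0]]))
E
```

```text
[462.73981867 -24.37507811   5.13711917] [[278.63773559 283.70543177]] [[272.15644286 246.87418746]]
```

View pics/c3.png

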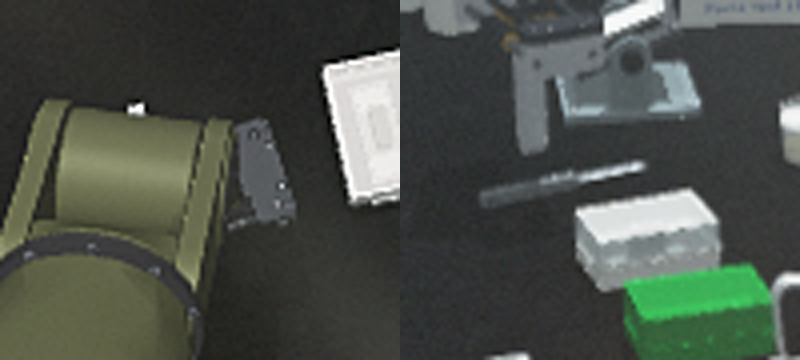

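```bash
python3 - <<'E'
from h import *
im=cv2.imread("pics/side0.png")
q,e=manip.camera("side");C=cloud("side",e);C0=cloud("side",np.load("pics/side0_d.npy"))
for v in range(228,252,2): print(v,q[v,273],C[v,273].round(0),"before",C0[v,273].round(0))
print("spat side", ray("side",[[260,250],[301,241]],7).round(1), "pred",proj("side",[[414,-39,7],[562,8,7]]).round(1))
T0=cloud("top",np.load("pics/top0_d.npy"))
for u,v in((270,256),(275,272),(280,288),(300,280)): print("top",u,v,T0[v,u].round(1))
print("case front-left corner etc", proj("side",[[484,-153,44],[581,-133,44],[497,-215,44],[595,-195,44]]).round(1))
E
```

```text
228 [115 121 125] [468. -37.  80.] before [482. 164.  -2.]
230 [113 120 122] [467. -42.  75.] before [480. 147.  -3.]
232 [109 117 121] [467. -40.  67.] before [479. 127.  -3.]
234 [116 121 124] [468. -28.  55.] before [477. 104.  -1.]
236 [106 113 117] [466. -40.  52.] before [476.  96.  -6.]
238 [67 71 71] [474.  71.  -3.] before [474.  74.  -4.]
240 [52 52 52] [471.  44.   1.] before [472.  51.  -2.]
242 [48 52 55] [471.  41.  -6.] before [471.  37.  -4.]
244 [55 61 60] [468.  10.   0.] before [469.  16.  -2.]
246 [80 85 86] [465. -38.  14.] before [465. -34.  13.]
248 [71 75 77] [465. -26.   2.] before [465. -31.   4.]
250 [43 42 43] [464. -34.  -3.] before [464. -37.  -1.]
spat side [[419.5 -46.5   7. ]
 [566.9   2.5   7. ]] pred [[258.2 249.2]
 [299.4 240.5]]
top 270 256 [546.    2.4   3.7]
top 275 272 [496.3 -14.   14. ]
top 280 288 [449.  -29.3  14.7]
top 300 280 [473.6 -87.2   2. ]
case front-left corner etc [[281.6 251.6]
 [310.5 246.7]
 [287.8 259.5]
 [317.8 254.3]]
```

```bash
python3 - <<'E'
from h import *
print(proj("side",[[153.4,-527.8,168],[153.4,-527.8,210]]))
C0=cloud("side",np.load("pics/side0_d.npy"));C=cloud("side",manip.camera("side")[1])
m=(abs(C0[...,0]-153)<70)&(abs(C0[...,1]+528)<90)&(C0[...,2]>100)&(C0[...,2]<330)
v,u=np.nonzero(m);print("start", [(r,u[v==r].min(),u[v==r].max(),C0[m][v==r].mean(0).round(0)) for r in range(v.max()-24,v.max()+1,3)])
c=cv2.imread("pics/side0.png")[190:290,100:220];cv2.imwrite("pics/c4.png",np.hstack([cv2.resize(x,(400,333),interpolation=cv2.INTER_CUBIC) for x in(c,manip.camera("side")[0][160:260,220:340,::-1])]))
print(manip.read_state()["joints"])
E
```

```text
[[159.06808084 279.9188423 ]
 [156.78839699 264.30106345]]
start [(252, np.int64(150), np.int64(163), array([ 160., -548.,  251.])), (255, np.int64(150), np.int64(164), array([ 159., -545.,  242.])), (258, np.int64(151), np.int64(164), array([ 160., -547.,  235.])), (261, np.int64(156), np.int64(165), array([ 171., -582.,  243.])), (264, np.int64(157), np.int64(165), array([ 172., -584.,  236.])), (267, np.int64(157), np.int64(165), array([ 171., -585.,  229.])), (270, np.int64(158), np.int64(166), array([ 172., -583.,  221.])), (273, np.int64(158), np.int64(166), array([ 171., -584.,  213.])), (276, np.int64(159), np.int64(159), array([ 162., -575.,  202.]))]
[-1.31656223e-01  3.27995546e-01  1.91311801e+00 -4.19144223e-07
  9.00554642e-01  1.12832539e+00]
```

View pics/c4.png

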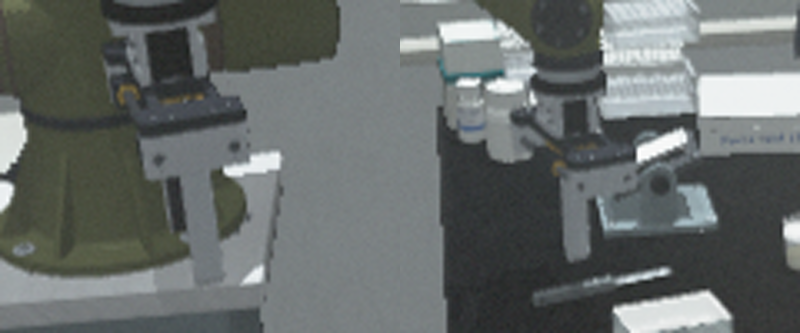

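Both crops show the real fingertips about 40 mm above the reported TCP (the tip is at row ~237 instead of 247). The spatula is untouched. So I'll open, go lower with guarded steps, and feel for the bench.

```bash
python3 -m creep '[[0,0,0,0,0,0],[0,0,0,0,0,0],[0,0,5,0,0,0],[0,0,12,0,0,0],[0,0,20,0,0,0]]' 40
python3 -m creep '[[0,0,5,0,0,0],[0,0,10,0,0,0],[0,0,10,0,0,0]]'
python3 -m creep '[[0,0,2,0,0,0],[0,0,4,0,0,0],[0,0,4,0,0,0]]'
python3 - <<'E'
from h import *
C=cloud("side",manip.camera("side")[1]);p=tool()[0]
m=(abs(C[...,0]-p[0]-12)<40)&(abs(C[...,1]-p[1]+30)<30)&(C[...,2]<150)&(C[...,2]>17)
v,u=np.nonzero(m);print([(r,u[v==r].min(),u[v==r].max(),np.median(C[m][v==r],0).round(0)) for r in range(v.max()-10,v.max()+1,2)])
E
```

```text
clock: 3.65
eef_pos: [462.6, -24.4, -15.6]
eef_rot: [-3.142, 0.0, 0.311]
wrist_force: [-0.2, -0.0, 0.1]
finger_gap: 36.4
finger_force: 0.0
clock: 3.95
eef_pos: [462.3, -24.3, -25.6]
eef_rot: [-3.141, 0.001, 0.311]
wrist_force: [0.2, -0.6, 0.6]
finger_gap: 40.2
finger_force: 0.0
clock: 4.25
eef_pos: [462.7, -24.4, -29.0]
eef_rot: [-3.142, 0.0, 0.311]
wrist_force: [-1.1, -0.6, 0.2]
finger_gap: 40.0
finger_force: 0.0
[(237, np.int64(273), np.int64(278), array([473., -59.,  55.])), (239, np.int64(273), np.int64(278), array([473., -56.,  47.])), (241, np.int64(273), np.int64(278), array([473., -60.,  41.])), (243, np.int64(273), np.int64(279), array([474., -52.,  31.])), (245, np.int64(273), np.int64(279), array([474., -51.,  22.])), (247, np.int64(274), np.int64(278), array([472., -58.,  19.]))]
```

```bash
python3 -m creep '[[0,0,3,0,0,0],[0,0,6,0,0,0],[0,0,6,0,0,0]]'
python3 -m creep '[[0,0,1.5,0,0,0],[0,0,3,0,0,0],[0,0,3,0,0,0]]'
python3 -m creep '[[0,0,1,0,0,0],[0,0,2,0,0,0],[0,0,2,0,0,0]]'
```

```text
clock: 4.6
eef_pos: [462.5, -24.3, -35.3]
eef_rot: [-3.141, 0.001, 0.311]
wrist_force: [0.0, 1.3, 0.3]
finger_gap: 39.7
finger_force: 0.0
clock: 4.9
eef_pos: [462.9, -24.3, -36.8]
eef_rot: [3.141, -0.0, 0.311]
wrist_force: [-7.9, 1.2, 20.4]
finger_gap: 40.0
finger_force: 10.1
clock: 5.2
eef_pos: [463.1, -24.4, -37.1]
eef_rot: [3.141, -0.0, 0.311]
wrist_force: [-20.9, 1.3, 54.3]
finger_gap: 39.8
finger_force: 27.0
```

```bash
python3 -m creep '[[0,0,-3,0,0,0],[0,0,-6,0,0,0]]'
python3 -m creep '[[0,0,0,0,0,0],[0,0,0,0,0,0],[0,0,0,0,0,0],[0,0,0,0,0,0],[0,0,0,0,0,0]]' 0 60
python3 -m creep '[[0,0,0,0,0,0],[0,0,0,0,0,0],[0,0,0,0,0,0]]'
```

```text
clock: 5.4
eef_pos: [462.8, -24.4, -33.5]
eef_rot: [3.141, -0.0, 0.311]
wrist_force: [-0.4, 0.7, -0.1]
finger_gap: 40.1
finger_force: 0.0
clock: 5.9
eef_pos: [462.6, -24.3, -34.0]
eef_rot: [-3.141, 0.0, 0.311]
wrist_force: [-0.1, -0.1, 0.1]
finger_gap: 11.5
finger_force: 60.0
clock: 6.2
eef_pos: [462.7, -24.4, -33.9]
eef_rot: [-3.142, 0.0, 0.311]
wrist_force: [0.8, 0.0, -1.1]
finger_gap: 11.2
finger_force: 60.0
```

```bash
python3 -m creep '[[0,0,-15,0,0,0],[0,0,-40,0,0,0],[0,0,-60,0,0,0]]'
python3 - <<'E'
from h import *
go([363.6,-210.4,-10],[np.pi,0,.204])
im=cv2.imread("pics/side0.png")
E
```

```text
clock: 6.5
eef_pos: [462.7, -24.4, 27.1]
eef_rot: [-3.142, -0.0, 0.311]
wrist_force: [-0.4, -0.2, -0.5]
finger_gap: 11.3
finger_force: 60.0
d [-151.3  146.8   37.1] rv [-0.    -0.     0.107]
```

```bash
python3 -m creep '[[-30,29,0,0,0,0.02],[-60,58,0,0,0,0.04],[-90,88,0,0,0,0.06],[-120,117,0,0,0,0.08],[-150,146,15,0,0,0.107]]'
python3 -m creep '[[-1,1,12,0,0,0],[-1,1,22,0,0,0],[-1,1,22,0,0,0]]'
python3 - <<'E'
from h import *
p,dt=manip.camera("top");q,ds=manip.camera("side")
cv2.imwrite("pics/t5.png",p[:,:,::-1]);cv2.imwrite("pics/s5.png",q[:,:,::-1])
print(manip.read_state()["eef_pos"],manip.read_state()["eef_rot"])
P,R=tool();e=[P+R.apply([x,0,-(20.5+7)+22.8])  for x in(40,105)]
print("pred tip",e,proj("top",e),proj("side",e))
N=[[490.4,-184.1,13.5]];print("notch px",proj("top",N),proj("side",N))
a=p[230:300,290:370,::-1];b=q[225:295,245:325,::-1]
cv2.imwrite("pics/c5.png",np.hstack([cv2.resize(x,(400,350),interpolation=cv2.INTER_CUBIC) for x in(a,b)]))
E
```

```text
clock: 7.0
eef_pos: [364.6, -211.2, 12.4]
eef_rot: [3.139, -0.002, 0.203]
wrist_force: [1.7, -1.5, -0.5]
finger_gap: 11.6
finger_force: 60.0
clock: 7.3
eef_pos: [363.3, -209.7, -11.9]
eef_rot: [-3.14, 0.001, 0.204]
wrist_force: [0.1, 0.2, -0.1]
finger_gap: 11.2
finger_force: 60.0
[ 364.16201634 -209.82204852  -10.75071665] [-3.14136762e+00  1.66166139e-04  2.05176520e-01]
pred tip [array([ 403.32399731, -201.67332576,   -6.05736348]), array([ 466.96062374, -188.4302272 ,   -6.06816428])] [[338.95836678 303.81229901]
 [334.17596107 282.30007834]] [[258.31553632 274.40365739]
 [278.05584985 270.84046032]]
notch px [[332.77159008 273.56911548]] [[285.00343492 264.13271242]]
```

View pics/c5.png

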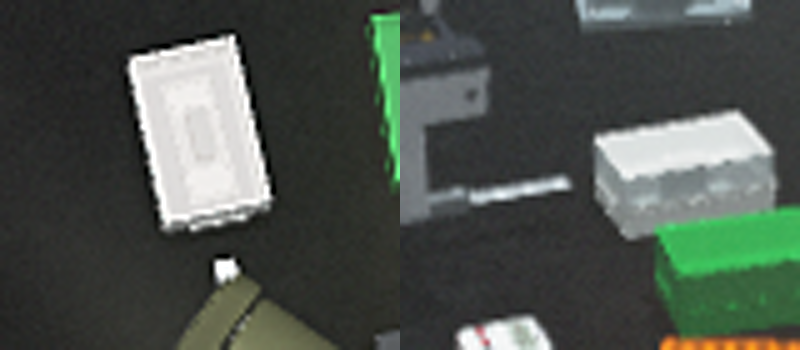

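```bash
python3 - <<'E'
from h import *
P,R=tool();e=P+R.apply([105,0,-40.9]);print("pred tip",e.round(1),proj("top",e).round(1),proj("side",e).round(1))
def edge(n,f,th,box):
    g=cv2.cvtColor(cv2.imread(f),cv2.COLOR_BGR2GRAY);u0,v0,u1,v1=box;m=np.zeros_like(g);m[v0:v1,u0:u1]=(g[v0:v1,u0:u1]>th)*255
    c=max(cv2.findContours(m,0,1)[0],key=cv2.contourArea);return c
for th in(110,150,190):
    c=edge("top","pics/t5.png",th,(325,278,345,289));b=cv2.boxPoints(cv2.minAreaRect(c));print(th,"top blade",b.round(1).tolist())
    c=edge("side","pics/s5.png",th,(262,255,284,268))[:,0];print("side blade tip",c[c[:,0].argmax()],cv2.minAreaRect(c),cv2.boxPoints(cv2.minAreaRect(c)).round(1).tolist())
for th in(120,150,175,200):
    c=edge("top","pics/t5.png",th,(308,230,350,278));r=cv2.minAreaRect(c);w=ray("top",cv2.boxPoints(r),44);print(th,"case top",r,w.mean(0).round(1),w[:,:2].round(1).tolist())
c=edge("side","pics/s5.png",185,(278,240,325,264));print("side lidtop",cv2.approxPolyDP(c,2,True)[:,0].tolist())
c=edge("side","pics/s5.png",60,(278,240,325,275));print("side hull",cv2.approxPolyDP(c,2,True)[:,0].tolist())
E
```

```text
pred tip [ 467.  -188.4   30.1] [[334.5 280.8]] [[277.6 260.6]]
110 top blade [[333.0, 282.0], [337.0, 282.0], [337.0, 286.0], [333.0, 286.0]]
side blade tip [278 262] ((269.9594421386719, 262.2567443847656), (2.46598482131958, 16.27549934387207), 80.53767395019531) [[261.70001220703125, 262.3999938964844], [277.79998779296875, 259.70001220703125], [278.20001220703125, 262.1000061035156], [262.1000061035156, 264.79998779296875]]
150 top blade [[333.0, 282.0], [337.0, 282.0], [337.0, 285.0], [333.0, 285.0]]
side blade tip [278 262] ((269.99200439453125, 262.4560241699219), (1.9677400588989258, 16.27857780456543), 79.69515228271484) [[261.79998779296875, 262.8999938964844], [277.79998779296875, 260.0], [278.20001220703125, 262.0], [262.20001220703125, 264.8999938964844]]
190 top blade [[333.0, 282.0], [336.0, 282.0], [336.0, 285.0], [333.0, 285.0]]
side blade tip [277 262] ((269.5270080566406, 262.6621398925781), (1.1507929563522339, 15.289106369018555), 80.53767395019531) [[261.8999938964844, 263.3999938964844], [277.0, 260.79998779296875], [277.20001220703125, 262.0], [262.1000061035
[... 295 characters left out ...]
1.909971237182617), 77.47119140625) [ 536.3 -174.6   44. ] [[581.1, -132.6], [594.8, -195.3], [491.2, -216.3], [477.9, -154.5]]
175 case top ((329.3411865234375, 255.53529357910156), (33.73268508911133, 21.909971237182617), 77.47119140625) [ 539.3 -174.    44. ] [[581.1, -132.6], [594.8, -195.3], [497.4, -215.0], [484.1, -153.2]]
200 case top ((329.317626953125, 255.42941284179688), (33.5157585144043, 21.90997886657715), 77.47119140625) [ 539.6 -173.9   44. ] [[581.1, -132.6], [594.8, -195.3], [498.0, -214.9], [484.7, -153.0]]
side lidtop [[318, 255], [312, 248], [284, 253], [289, 260]]
side hull [[313, 245], [283, 252], [284, 265], [290, 272], [324, 274], [324, 265], [320, 265], [320, 254]]
```

The blade tip sits at top px (335,281.5) and side px (278,261), within about 2 mm of the robot's prediction. The case front edge is centred near top px (333,274), so the blade is lined up with the notch. Next: lower, then insert.

```bash
python3 -m creep '[[0,0,6,0,0,0],[0,0,12,0,0,0],[0,0,16.5,0,0,0],[0,0,16.5,0,0,0]]'
python3 -m creep '[[5,0,0,0,0,0],[10,0,0,0,0,0],[15,0,0,0,0,0],[20,0,0,0,0,0],[20,0,0,0,0,0]]'
python3 -m creep '[[4,0,0,0,0,0],[7,0,0,0,0,0],[10,0,0,0,0,0],[10,0,0,0,0,0]]'
```

```text
clock: 7.8
eef_pos: [363.5, -210.1, -28.0]
eef_rot: [-3.141, 0.001, 0.204]
wrist_force: [0.4, 0.7, -0.4]
finger_gap: 11.5
finger_force: 60.0
clock: 8.3
eef_pos: [384.0, -206.3, -27.3]
eef_rot: [3.141, -0.0, 0.204]
wrist_force: [-0.2, 0.1, -1.5]
finger_gap: 10.9
finger_force: 60.0
clock: 8.7
eef_pos: [393.5, -204.3, -27.3]
eef_rot: [3.141, -0.0, 0.204]
wrist_force: [-0.5, 0.7, -0.4]
finger_gap: 11.4
finger_force: 60.0
```

```bash
python3 -m creep '[[3,0,0,0,0,0],[6,0,0,0,0,0],[6,0,0,0,0,0]]'
python3 -m creep '[[0,0,-2,0,0,0],[0,0,-4,0,0,0],[0,0,-6,0,0,0],[0,0,-8,0,0,0],[0,0,-8,0,0,0]]'
python3 - <<'E'
from h import *
print(manip.read_state()["moment"])
E
```

```text
clock: 9.0
eef_pos: [399.4, -203.2, -27.3]
eef_rot: [3.141, -0.0, 0.204]
wrist_force: [0.6, 0.1, 0.0]
finger_gap: 11.4
finger_force: 60.0
clock: 9.5
eef_pos: [399.1, -203.2, -19.1]
eef_rot: [3.141, -0.0, 0.204]
wrist_force: [0.7, -0.5, -0.5]
finger_gap: 11.5
finger_force: 60.0
[ 0.00773257  0.04179178 -0.0131596 ]
```

```bash
python3 -m creep '[[0,0,-4,0,0,0],[0,0,-8,0,0,0],[0,0,-8,0,0,0]]'
python3 - <<'E'
from h import *
p,dt=manip.camera("top");q,ds=manip.camera("side")
a=p[230:300,290:370,::-1];b=q[225:295,245:325,::-1]
cv2.imwrite("pics/c6.png",np.hstack([cv2.resize(x,(400,350),interpolation=cv2.INTER_CUBIC) for x in(a,b)]))
print(manip.read_state()["wrist_force"],manip.read_state()["moment"])
E
```

```text
clock: 9.8
eef_pos: [399.3, -203.3, -10.8]
eef_rot: [3.141, -0.0, 0.204]
wrist_force: [0.7, 0.1, -0.1]
finger_gap: 11.4
finger_force: 60.0
[-0.13883108  0.00665069 -0.06035226] [-0.00818763  0.03665758 -0.04774641]
```

View pics/c6.png

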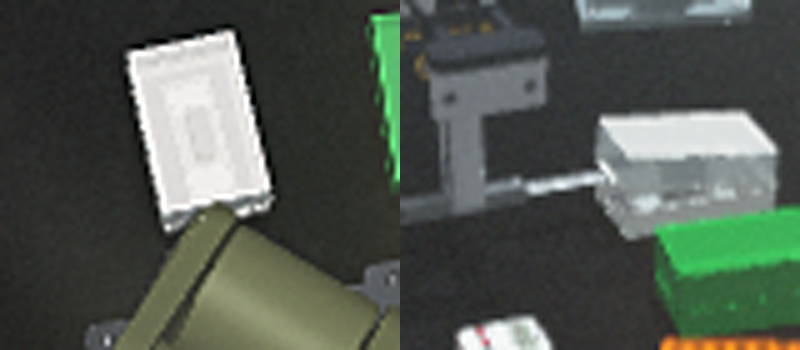

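The lid has popped free: in the side view its front top corner rose from row 180 to 155 in the crop, with the blade under the lip. Now follow the lid round with the blade.

```bash
python3 -m creep '[[2,0,-10,0,0,0],[5,0,-20,0,0,0],[10,0,-29,0,0,0],[16,0,-38,0,0,0],[22,0,-44,0,0,0]]'
python3 -m creep '[[6,0,-6,0,0,0],[15,0,-14,0,0,0],[24,0,-21,0,0,0],[33,0,-24,0,0,0],[41,0,-26,0,0,0]]'
python3 -m creep '[[8,0,0,0,0,0],[17,0,0,0,0,0],[25,0,0,0,0,0],[32,0,1,0,0,0],[40,0,2,0,0,0]]'
python3 - <<'E'
from h import *
q,ds=manip.camera("side");cv2.imwrite("pics/s7.png",q[:,:,::-1]);np.save("pics/s7.npy",ds)
P,R=tool();n=np.array([490.5,-184.1,0]);c=np.array([[.979,.203,0],[-.203,.979,0],[0,0,1]])
X=(cloud("side",ds)-n)@c.T
m=(X[...,0]>-20)&(X[...,0]<180)&(abs(X[...,1])<40)&(X[...,2]>25)&(X[...,2]<150)
h=np.histogram2d(X[m][:,0],X[m][:,2],bins=[np.arange(-20,181,10),np.arange(25,151,12.5)])[0];print(h.T[::-1].astype(int))
E
```

```text
clock: 10.4
eef_pos: [421.5, -198.7, 33.8]
eef_rot: [3.141, -0.001, 0.204]
wrist_force: [-0.3, -0.2, -2.3]
finger_gap: 11.3
finger_force: 60.0
clock: 10.9
eef_pos: [461.6, -190.2, 58.9]
eef_rot: [3.141, -0.0, 0.204]
wrist_force: [-0.8, 0.2, -1.4]
finger_gap: 10.9
finger_force: 60.0
clock: 11.4
eef_pos: [500.4, -182.2, 56.4]
eef_rot: [-3.141, 0.0, 0.204]
wrist_force: [-1.5, -0.4, -0.5]
finger_gap: 11.2
finger_force: 60.0
[[ 0  0 23 10  5  0  0  0  0  0  0  0  0  0  0  0  0  0  0  0]
 [ 0  0 16 14  2  0  0  0  0  0  0  0  0  0  0  0  0  0  0  0]
 [ 0  0 18 11  3  0  0  0  0  0  1 31 29 17  0  0  0  0  0  0]
 [ 5  3 21 10  6  6  6  2  1  0  0 16 13  9  0  0  0  0  0  0]
 [12 11 10  6  5  8  9  8  5  6  6 17 24 10  1  0  0  0  0  0]
 [ 0  0  0  0  0  0  0  0  0  0  0  7 14 10  3  0  0  0  0  0]
 [ 0  0  0  0  0  0  0  0  0  0  0  7 24 10  3  0  0  0  0  0]
 [ 0  0  0  0  0  0  0  0  0  0  0  5 16 21  6  0  0  0  0  0]
 [ 0  0  0  0  0  0  0  0  0  0  0  1 22 15  5  0  0  0  0  0]
 [ 0  0  0  0  0  4 12 14  8  0  0  0 18 26  8  0  0  0  0  0]]
```

```bash
python3 -m creep '[[8,0,2,0,0,0],[15,0,3,0,0,0],[23,0,6,0,0,0],[30,0,10,0,0,0],[38,0,15,0,0,0]]'
python3 -m creep '[[2,0,1,0,0,0],[5,0,2,0,0,0],[8,0,3,0,0,0],[8,0,3,0,0,0]]'
python3 - <<'E'
from h import *
q,ds=manip.camera("side");cv2.imwrite("pics/s8.png",q[:,:,::-1])
n=np.array([490.5,-184.1,0]);c=np.array([[.979,.203,0],[-.203,.979,0],[0,0,1]])
X=(cloud("side",ds)-n)@c.T
m=(X[...,0]>-20)&(X[...,0]<200)&(abs(X[...,1])<40)&(X[...,2]>25)&(X[...,2]<150)
h=np.histogram2d(X[m][:,0],X[m][:,2],bins=[np.arange(-20,201,10),np.arange(25,151,12.5)])[0];print(h.T[::-1].astype(int))
E
```

```text
clock: 11.95
eef_pos: [537.7, -174.5, 41.2]
eef_rot: [-3.142, 0.0, 0.204]
wrist_force: [-1.0, -0.8, -0.9]
finger_gap: 11.2
finger_force: 60.0
clock: 12.35
eef_pos: [541.0, -173.3, 37.0]
eef_rot: [-3.139, 0.009, 0.204]
wrist_force: [-25.0, -5.2, 3.9]
finger_gap: 11.8
finger_force: 60.0
[[ 0  0  0  0  0  0 11  2  3  0  0  0  0  0  0  0  0  0  0  0  0  0]
 [ 0  0  0  0  0  0 16 11  8  0  0  0  0  0  0  0  0  0  0  0  0  0]
 [ 0  0  0  0  0  0 17 11  3  0  0  0  0  0  0  0  0  0  0  0  0  0]
 [ 0  0  0  0  0  0 17 14  4  0  0  0  0  0  0  0 22  8  1  0  0  0]
 [ 0  0  0  0  0  0 17 11  5  0  0  0  0  0  0  8 22 15 17  0  0  0]
 [ 0  0  7 10 12 10 18  8  5 10  9  8  8  6  6 21 20 22  9  0  0  0]
 [ 0  0  3  6  3  5  3  1  2  3  5  2  1  0  3 16 18 14  0  0  0  0]
 [ 0  0  0  0  0  0  0  0  0  0  0  0  0  2 13 17 26  4  0  0  0  0]
 [ 0  0  0  0  0  0  0  0  0  0  0  0  0  8 21 23 12  0  0  0  0  0]
 [ 0  0  0  0  0  4 14 10 11  0  0  0  1 23 18 26  1  0  0  0  0  0]]
```

```bash
python3 -m creep '[[-10,0,-2,0,0,0],[-25,0,0,0,0,0],[-45,0,0,0,0,0],[-65,0,0,0,0,0],[-80,0,0,0,0,0]]'
python3 - <<'E'
from h import *
go([462.7,-24.4,5],[np.pi,0,.311])
q,ds=manip.camera("side");g=cv2.cvtColor(q,cv2.COLOR_RGB2GRAY)
P,R=tool();e=[P+R.apply([x,0,-40.9]) for x in(60,80,100,105)];pr=proj("side",e);print(pr.round(1))
for u,v in pr[:3]:
    u=int(round(u));v=int(v);col=g[v-10:v+11,u];print(u,v,col.tolist())
n=np.array([490.5,-184.1,0]);c=np.array([[.979,.203,0],[-.203,.979,0],[0,0,1]])
X=(cloud("side",ds)-n)@c.T
m=(X[...,0]>80)&(X[...,0]<200)&(abs(X[...,1])<40)&(X[...,2]>25)&(X[...,2]<150)
h=np.histogram2d(X[m][:,0],X[m][:,2],bins=[np.arange(80,201,10),np.arange(25,151,12.5)])[0];print(h.T[::-1].astype(int))
E
```

```text
clock: 12.9
eef_pos: [465.9, -189.4, 38.9]
eef_rot: [3.141, -0.001, 0.204]
wrist_force: [0.6, 0.5, -0.8]
finger_gap: 11.4
finger_force: 60.0
d [  30.2 -162.3   33.9] rv [ 0.    -0.001 -0.107]
[[294.4 243.5]
 [300.4 242.5]
 [306.3 241.6]
 [307.8 241.3]]
294 243 [54, 53, 57, 55, 55, 54, 55, 54, 51, 84, 162, 206, 122, 57, 54, 52, 53, 54, 52, 51, 51]
300 242 [59, 51, 56, 55, 57, 56, 60, 55, 55, 85, 162, 205, 125, 55, 53, 58, 57, 59, 51, 53, 53]
306 241 [58, 57, 59, 57, 55, 58, 55, 58, 55, 85, 164, 209, 142, 57, 53, 59, 55, 55, 59, 58, 58]
[[ 0  0  0  0  0  0  0  0  0  0  0  0]
 [ 0  0  0  0  0  0  0  0  0  0  0  0]
 [ 0  0  0  0  0  0  0  0  0  0  0  0]
 [ 0  0  0  0  0  0 20 14  3  0  0  0]
 [ 0  0  0  0  0  6 21 16 11  0  0  0]
 [ 1  0  0  0  2 13 15 25  6  0  0  0]
 [ 0  0  0  0 12 16 19 19  1  0  0  0]
 [ 0  0  0  2 15 21 22  7  0  0  0  0]
 [ 0  0  0 10 20 23 15  0  0  0  0  0]
 [ 0  0  1 18 18 22  1  0  0  0  0  0]]
```

```bash
python3 -m creep '[[6,-32,0,0,0,-0.02],[12,-65,0,0,0,-0.04],[18,-98,5,0,0,-0.06],[24,-130,15,0,0,-0.08],[30,-162,34,0,0,-0.107]]'
python3 -m creep '[[0,0,10,0,0,0],[0,0,20,0,0,0],[0,0,30,0,0,0],[0,0,36,0,0,0],[0,0,38,0,0,0]]'
python3 -m creep '[[0,0,0,0,0,0],[0,0,0.6,0,0,0],[0,0,0.6,0,0,0]]'
```

```text
clock: 13.45
eef_pos: [464.6, -23.1, 5.6]
eef_rot: [3.14, -0.003, 0.311]
wrist_force: [1.1, -0.3, -1.0]
finger_gap: 10.8
finger_force: 60.0
clock: 13.95
eef_pos: [463.1, -25.1, -33.9]
eef_rot: [-3.141, 0.001, 0.31]
wrist_force: [-0.8, -0.2, -0.3]
finger_gap: 11.4
finger_force: 60.0
clock: 14.25
eef_pos: [463.4, -24.6, -33.7]
eef_rot: [3.141, -0.001, 0.311]
wrist_force: [0.2, -0.2, -0.8]
finger_gap: 11.2
finger_force: 60.0
```

```bash
python3 -m creep '[[0,0,0,0,0,0],[0,0,0,0,0,0],[0,0,0,0,0,0],[0,0,0,0,0,0]]' 40
python3 -m creep '[[0,0,-20,0,0,0],[0,0,-50,0,0,0],[0,0,-80,0,0,0],[0,0,-110,0,0,0],[0,0,-110,0,0,0]]'
python3 - <<'E'
from h import *
p,dt=manip.camera("top");q,ds=manip.camera("side");cv2.imwrite("pics/t9.png",p[:,:,::-1]);np.save("pics/t9.npy",dt);cv2.imwrite("pics/s9.png",q[:,:,::-1]);np.save("pics/s9.npy",ds)
a=p[225:295,290:370,::-1];b=q[220:290,245:325,::-1]
cv2.imwrite("pics/c9.png",np.hstack([cv2.resize(x,(400,350),interpolation=cv2.INTER_CUBIC) for x in(a,b)]))
E
```

```text
clock: 14.65
eef_pos: [463.2, -24.5, -33.9]
eef_rot: [3.142, -0.0, 0.311]
wrist_force: [-0.6, -0.9, -1.1]
finger_gap: 38.8
finger_force: 0.0
clock: 15.15
eef_pos: [465.1, -24.7, 79.5]
eef_rot: [3.139, -0.005, 0.311]
wrist_force: [0.1, 0.2, 0.0]
finger_gap: 40.1
finger_force: 0.0
```

View pics/c9.png

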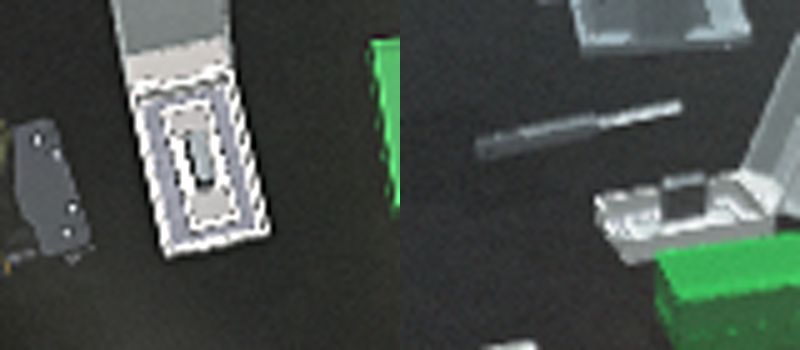

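The tray is open with the lid fully back, the spatula is flat on the bench, and the slide is in the tray. The rib top is near top-crop (203,155), px (330.6,256). The carrier outline runs through crop (163,107), (210,97), (240,218) and (190,228).

```bash
python3 - <<'E'
from h import *
f=lambda c:np.array(c)/5+[290,225]
print("rib",ray("top",f([[203,155]]),37).round(1))
w=ray("top",f([[163,107],[210,97],[240,218],[190,228]]),9);print("carrier",w.mean(0).round(1),np.linalg.norm(np.diff(w,axis=0),axis=1).round(1),np.arctan2(*(w[0]-w[3])[1::-1]),np.arctan2(*(w[1]-w[2])[1::-1]))
n=np.array([490.5,-184.1,0]);print("case centre",n[:2]+50*np.array([.979,.203]))
im=cv2.imread("pics/t9.png")[240:275,315:345];g=cv2.cvtColor(im,cv2.COLOR_BGR2GRAY);print(g[8:26,6:26])
s=cv2.imread("pics/s9.png");C=cloud("side",np.load("pics/s9.npy"));gs=cv2.cvtColor(s,cv2.COLOR_BGR2GRAY);print(gs[252:268,294:312]);print("rib side px center, top edge", ray("side",[[301.9,255.2]],37).round(1))
E
```

```text
rib [[ 538.8 -177.8   37. ]]
carrier [ 539.4 -177.     9. ] [28.8 75.1 30.2] 0.20744247791179696 0.22652306251125592
case centre [ 539.45 -173.95]
[[148 154 219 193 185 190 193 193 191 194 130 239 147 160 156 237  91 241
   15  38]
 [151  98 255 191 192 195 195 192 191 194 186 255 156 164 154 229 171 255
    7  37]
 [156 141 255 191 196 196 199 201 198 197 194 235 131 158 151 154 255 255
   27  32]
 [156 167 249 102 195 201  96 152 180 165 167 222  78 158 157 150 255 134
  130  24]
 [163 174 155 236 193 140 141 171 171 181 151 255 250 160 163 157 234 114
  240  16]
 [153 156  54 255 255 255  37 178 171 170 178 255 255 144 156 161 225  93
  255  11]
 [156 152 136 255 255 255  13 188 174 169 154 255 255 123 157 158 189 255
  255   6]
 [151 157 153 128 255 255  57 172 178 172 152 230 255  43 153 152 151 255
  187  96]
 [159 170 164 127 255 255  43  89 181 174 170 160 255 255 149 147 149 235
  131 147]
 [135 151 169 101 255 255 255  25 198 177 166 115 255 255 104 159 159 236
  114 255]
 [146 161 171 153 227 255 255  13 190 178 164 137 255 255 166 151 152 164
  236 255]
 [151 159 155 153 
[... 1132 characters left out ...]
  63  65  68  70  70 110 144 179 184 195 168]
 [140 137 138  87  75  66  67  60  62  63  67  70 121 152 221 224 224 222]
 [154 159 177  95  72  64  70  67  69  71  68  69 140 164 170 190 167 236]
 [205 198 234 116  74  68  71  73  77  81  81  78 168 219 219 216 216 190]
 [220 183 231 123  81  81  83  93 116 139 170 173 229 234 226 225 220 214]
 [189 204 185 141 145 170 174 185 213 230 240 238 237 238 230 228 216 193]
 [216 217 212 196 227 240 236 234 237 239 223 198 157 137 142 139 140 141]
 [215 204 179 204 234 221 180 140 136 141 139 142 139 139 140 140 141 140]
 [198 156 136 142 140 141 141 141 140 140 140 140 140 140 139 142 142 142]]
rib side px center, top edge [[ 546.2 -177.6   37. ]]
```

```bash
python3 - <<'E'
from h import *
go([540,-177,30],[np.pi,0,.207])
E
```

```text
d [ 26.3 168.7  46.2] rv [ 0.    -0.001  0.104]
```

```bash
python3 -m creep '[[5,34,0,0,0,0.02],[10,68,0,0,0,0.04],[16,102,0,0,0,0.06],[21,136,10,0,0,0.08],[26,169,25,0,0,0.104]]' 25
python3 -m creep '[[0,0,11,0,0,0],[0,0,22,0,0,0],[0,0,22,0,0,0]]'
python3 - <<'E'
from h import *
go([540,-177,-24],[np.pi,0,.207]);p,R=tool()
q,ds=manip.camera("side");C=cloud("side",ds);g=cv2.cvtColor(q,cv2.COLOR_RGB2GRAY)
u,v=proj("side",[p+[0,-12,36.7]])[0];print(u,v);print(g[int(v)-6:int(v)+18,int(u)-8:int(u)+12])
E
```

```text
clock: 15.75
eef_pos: [539.9, -178.7, 49.7]
eef_rot: [-3.141, 0.001, 0.206]
wrist_force: [0.5, 0.9, -0.2]
finger_gap: 25.3
finger_force: 0.0
clock: 16.05
eef_pos: [538.2, -176.2, 26.7]
eef_rot: [-3.139, 0.003, 0.208]
wrist_force: [-0.2, 0.1, 0.3]
finger_gap: 25.1
finger_force: 0.0
d [ 1.8  1.2 50.7] rv [-0.002  0.003  0.001]
299.6376525201565 249.24586392223847
[[198 196 212 186 123  97  59  55  92 118 123 122 125 123 132  68  54  51
   55  54]
 [ 94  63  52  45  69  91  59  54  96 116 124 124 123 125 124  66  54  54
   52  53]
 [ 46  47  48  51  58  97  61  52  93 115 124 123 124 124 124  67  55  49
   56  54]
 [ 51  52  49  51  47  86  56  54  96 117 126 125 126 123 123  65  55  54
   55  54]
 [ 50  46  52  51  51  59  53  55  93 116 122 123 124 123 123  65  51  52
   52  55]
 [ 51  49  52  54  48  50  49  50  90 116 118 117 118 119 107  60  49  50
   55  50]
 [ 49  48  46  49  54  49  50  53  92 108 107 101 100  98  76  55  52  51
   53  54]
 [ 52  49  50  49  49  51  51  51  81  95  84  73  73  65  58  48  50  49
   49  52]
 [ 47  49  50  50  52  50  51  50  54  49  48  53  53  5
[... 604 characters left out ...]
 131 137
  135 139]
 [129 126 133 136 135 125  81  69  63  60  64  61  69  69  64 104 135 168
  173 183]
 [135 133 136 135 131 134  83  70  62  64  63  61  62  63  64 116 147 209
  218 218]
 [132 134 139 133 133 132  83  68  61  63  64  70  67  66  67 135 166 168
  188 172]
 [135 136 143 132 130 136  87  72  68  64  72  77  78  77  80 165 218 218
  218 218]
 [139 129 149 143 152 149  94  77  81  85  88 112 131 158 162 223 236 227
  225 219]
 [161 167 186 189 206 181 131  96 108 158 158 176 208 226 231 237 236 231
  227 210]
 [182 209 215 217 218 208 166 149 160 222 212 193 197 168 182 153 133 136
  139 136]
 [161 175 210 206 204 162 159 173 178 143 131 127 133 135 137 136 135 135
  133 136]]
```

```bash
python3 -m creep '[[1,0,12,0,0,0],[1,1,25,0,0,0],[1,1,36,0,0,0],[1,1,45,0,0,0],[1,1,50,0,0,0]]'
python3 -m creep '[[0,0,0,0,0,0],[0,0,0,0,0,0],[0,0,0,0,0,0],[0,0,0,0,0,0],[0,0,0,0,0,0]]' 0 40
python3 - <<'E'
from h import *
s=manip.read_state();print(s["eef_pos"],s["wrist_force"])
E
```

```text
clock: 16.6
eef_pos: [540.4, -178.0, -22.2]
eef_rot: [-3.141, 0.001, 0.207]
wrist_force: [0.1, 0.1, -0.3]
finger_gap: 24.8
finger_force: 0.0
clock: 17.1
eef_pos: [541.0, -178.2, -20.7]
eef_rot: [3.141, -0.0, 0.207]
wrist_force: [-0.1, 0.4, -0.2]
finger_gap: 11.4
finger_force: 40.0
[ 540.97583219 -178.23572836  -20.70728581] [-0.0504048   0.35503327 -0.18733969]
```

```bash
python3 -m creep '[[0,0,-10,0,0,0],[0,0,-40,0,0,0],[0,0,-80,0,0,0],[0,0,-120,0,0,0],[0,0,-150,0,0,0]]'
python3 - <<'E'
from h import *
from scipy.optimize import least_squares
T=[manip.camera("top") for _ in range(4)];S=[manip.camera("side") for _ in range(4)]
np.savez("pics/win.npz",t=T[0][0],s=S[0][0])
def rob(P,p0):
    f=least_squares(lambda q:q[0]*(P[:,0]-570)+q[1]*(P[:,1]-190)+q[2]-P[:,2],p0,loss="soft_l1",f_scale=2).x
    n=np.array([-f[0],-f[1],1]);return f.round(3),"slope",np.degrees(np.arctan(np.hypot(f[0],f[1]))).round(2),"yaw",np.arctan2(f[1],f[0]).round(3)
for nm,L,box,in(("top",T,(185,222,232,272)),("side",S,(275,195,315,225))):
    u0,v0,u1,v1=box;g=np.median([cv2.cvtColor(x[0],cv2.COLOR_RGB2GRAY) for x in L],0).astype(np.uint8);d=np.mean([x[1] for x in L],0).astype(np.float32);C=cloud(nm,d)
    for th in(170,200,225):
        m=np.zeros_like(g);m[v0:v1,u0:u1]=(g[v0:v1,u0:u1]>th)*255
        c=max(cv2.findContours(m,0,1)[0],key=cv2.contourArea);r=cv2.minAreaRect(c);print(nm,th,r,cv2.approxPolyDP(c,2,True)[:,0].tolist())
        mm=np.zeros_like(g);cv2.drawContours(mm,[c],-1,255,-1);mm=cv2.erode(mm,np.ones((3,3)))>0;P=C[mm];print(len(P),rob(P,[.4,0,80]),P.mean(0).round(1))
    cv2.imwrite(f"pics/w_{nm}.png",g)
    B=C[(abs(C[...,0]-540)<90)&(abs(C[...,1]-50)<40)&(abs(C[...,2])<12)];print("bench",rob(B,[0,0,0]))
g=cv2.imread("pics/w_top.png",0);print("base rows");print(g[240:276:3,176:236])
E
```

```text
clock: 17.6
eef_pos: [541.2, -178.3, 132.6]
eef_rot: [3.14, -0.002, 0.207]
wrist_force: [0.3, 0.5, -0.7]
finger_gap: 12.0
finger_force: 40.0
top 170 ((199.5, 246.5), (31.0, 23.0), 90.0) [[196, 231], [196, 244], [188, 246], [196, 247], [197, 262], [211, 262], [210, 231]]
394 (array([ 3.840e-01, -3.200e-02,  8.299e+01]), 'slope', np.float64(21.06), 'yaw', np.float64(-0.084)) [560.3 183.5  84.2]
top 200 ((199.5, 246.5), (31.0, 23.0), 90.0) [[196, 231], [196, 244], [188, 246], [196, 246], [197, 262], [211, 262], [210, 231]]
390 (array([ 3.8400e-01, -3.3000e-02,  8.2989e+01]), 'slope', np.float64(21.06), 'yaw', np.float64(-0.085)) [560.5 183.6  84.3]
top 225 ((199.28799438476562, 246.64039611816406), (31.482519149780273, 22.454198837280273), 88.09085083007812) [[196, 231], [196, 244], [188, 245], [196, 246], [197, 262], [211, 262], [210, 231]]
376 (array([ 3.8300e-01, -3.5000e-02,  8.2963e+01]), 'slope', np.float64(21.06), 'yaw', np.float64(-0.092)) [561.3 183.5  84.7]
bench (array([-0.001, -0.002, -0.189]), 'slope', np.float64(0.15), 'yaw', np.float64(-1.945))
side 170 ((289.200012207031
[... 3179 characters left out ...]
41 198 180 243 252 190 180
   95 102 103 103 104 102 102 102 102 102 105 102 103 103 103 105 105 104
  104 105 104 105 104 103 104 103 103 101  98  82 255 252 160 192 115  25
   38  39  41  38  38  39]
 [ 44  42  41  42  43  42  43  41  41  40  36  37 152 127 125 140 140 142
  144 146 149 150 152 153 153 154 157 157 160 156 158 160 160 160 161 162
  165 165 164 165 166 167 166 167 169 168 170 172 171 173 178 195  85  32
   41  42  43  38  40  40]
 [ 40  40  40  43  43  47  43  45  43  42  43  44  41  41  42  42  39  39
   39  38  39  39  41  43  43  43  43  43  42  42  38  40  40  39  39  43
   41  39  41  40  39  36  37  37  39  39  39  40  40  41  38  37  38  39
   40  40  42  38  38  39]]
```

```bash
python3 - <<'E'
from h import *
g=cv2.imread("pics/w_top.png",0)
print(g[226:236,198:210:3].T);print(g[257:268,199:211:3].T)
def rp(n,uv):
    a=ray(n,uv,0);b=ray(n,uv,100);f=lambda P:P[:,2]-(.384*(P[:,0]-570)-.033*(P[:,1]-190)+82.5)
    s=f(a)/(f(a)-f(b));return a+s[:,None]*(b-a)
for l,uv in dict(mid=[[203.03,243],[203.77,258]],L=[[195.5,243],[196.13,258]],R=[[210.55,243],[211.4,258]],ends=[[202.5,230.5],[204,262.5]]).items():
    w=rp("top",uv);print(l,w.round(1).tolist(),"len",np.linalg.norm(w[1]-w[0]).round(1),"yaw",np.arctan2(*(w[0]-w[1])[1::-1]).round(3),"mean",w.mean(0).round(1))
w=rp("top",[[195.8,250],[211.1,250]]);print("width",np.linalg.norm(w[1]-w[0]))
# base front edge (z=12): left/right bottom corners
gg=g[262:274,185:232];print(gg[:,[4,10,20,30,40]].T)
print("base front yaw");
E
```

```text
[[ 45  68 100  93  77 255 240 238 249 249]
 [ 47  66 100  95  76 255 237 239 248 248]
 [ 45  64  98  93  72 255 239 240 248 247]
 [ 43  62  98  92  71 242 240 236 248 248]]
[[250 250 251 246 238 255  88  57  91 108 102]
 [247 247 248 244 236 255  88  59  89 106 102]
 [247 247 248 243 236 255  88  58  91 106 102]
 [250 249 250 244 236 255  89  47  90 106 103]]
mid [[571.0, 184.9, 83.0], [530.5, 184.6, 67.5]] len 43.4 yaw 0.006 mean [550.7 184.7  75.3]
L [[571.3, 206.4, 82.4], [530.7, 206.5, 66.9]] len 43.4 yaw -0.004 mean [551.  206.4  74.7]
R [[570.7, 163.4, 83.6], [530.2, 162.7, 68.1]] len 43.4 yaw 0.017 mean [550.4 163.   75.9]
ends [[604.4, 184.8, 95.9], [518.2, 184.5, 62.8]] len 92.3 yaw 0.004 mean [561.3 184.7  79.4]
width 43.81105783066327
[[184 190 187 181 177 180 180 195 127  44  36  41]
 [ 86  92  66  90 104 102  94 197 146  47  33  38]
 [255  88  58  91 106 102  93 188 156  46  36  42]
 [ 91  92  81  89 106 105  95 187 165  52  34  40]
 [177 179 178 176 193 252 206 183 173  59  32  41]]
base front yaw
```

```bash
python3 - <<'E'
from h import *
go([555.8,184.7,125],[np.pi,-.368,.006])
E
```

```text
d [  89.6 -351.8    3.1] rv [-0.038  0.369  0.198]
```

```bash
python3 -m creep '[[5,-20,0,0,0,0.01],[15,-60,0,0,0.03,0.03],[25,-100,0,-0.01,0.08,0.06],[35,-140,0,-0.02,0.14,0.09],[45,-180,0,-0.02,0.2,0.12]]'
python3 - <<'E'
from h import *
go([555.8,184.7,125],[np.pi,-.368,.006])
E
```

```text
clock: 18.5
eef_pos: [547.5, 8.9, 128.3]
eef_rot: [3.134, -0.202, 0.086]
wrist_force: [0.2, 0.5, -0.7]
finger_gap: 11.6
finger_force: 40.0
d [  22.2 -174.5    6.7] rv [-0.015  0.166  0.077]
```

```bash
python3 -m creep '[[5,-40,0,0,0.04,0.02],[10,-80,0,0,0.08,0.04],[14,-115,0,-0.01,0.11,0.06],[18,-150,3,-0.015,0.14,0.07],[22,-174,6,-0.015,0.166,0.077]]'
python3 -m creep '[[0,0,0,0,0,0],[0,0,0,0,0,0]]'
python3 - <<'E'
from h import *
go([555.8,184.7,93.5],[np.pi,-.368,.006])
q,ds=manip.camera("side");p,dt=manip.camera("top");np.savez("pics/h.npz",q=q,p=p,ds=ds,dt=dt)
P,R=tool();n=-R.apply([0,0,1])
und=P+24.7*n
cor=[und+R.apply([a,b,0]) for a in(-38,38) for b in(-15,15)]
print("und H1",und.round(1),proj("side",cor).round(1).tolist(),proj("top",cor).round(1).tolist())
b=q[155:235,255:345,::-1];a=p[205:285,160:250,::-1]
cv2.imwrite("pics/c10.png",np.hstack([cv2.resize(x,(396,352),interpolation=cv2.INTER_CUBIC) for x in(a,b)]))
E
```

```text
clock: 19.0
eef_pos: [555.1, 184.7, 125.4]
eef_rot: [3.141, -0.367, 0.009]
wrist_force: [0.1, -0.5, -0.0]
finger_gap: 11.1
finger_force: 40.0
clock: 19.2
eef_pos: [555.3, 182.5, 125.4]
eef_rot: [3.14, -0.365, 0.009]
wrist_force: [-0.2, -0.2, -0.5]
finger_gap: 11.5
finger_force: 40.0
d [-10.9  -2.2  30. ] rv [0.    0.003 0.003]
und H1 [546.9 181.6 149. ] [[278.5, 190.1], [279.3, 192.7], [297.1, 181.9], [298.2, 184.4]] [[193.4, 260.8], [204.4, 260.6], [191.9, 233.0], [203.1, 232.9]]
```

View pics/c10.png

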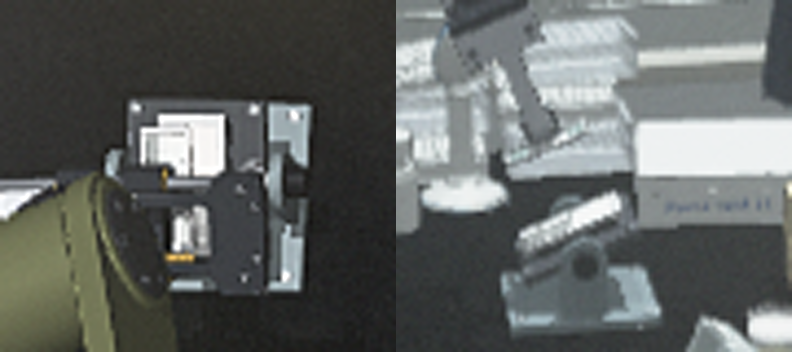

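Side crop: the slide hangs tilted above the window, its near edge from about (508,172) to (585,125). The window lies below, from about (518,240) to (622,193). In the top crop the slide's far end is at (140–190,128) and the window's far edge at about y=113. The tool-axis offset holds. Next I refine numerically.

```bash
python3 - <<'E'
from h import *
f=np.load("pics/h.npz");gp=cv2.cvtColor(f["p"],cv2.COLOR_RGB2GRAY);gq=cv2.cvtColor(f["q"],cv2.COLOR_RGB2GRAY)
print("top rows227-244 x cols186-214");print(gp[227:244,186:214])
print("side 178-198 x 276-304");print(gq[180:198,276:304]);print("side window rows 196-216");print(gq[196:216,280:312])
w=cv2.imread("pics/w_side.png",0);print("orig");print(w[196:216,280:312])
C=np.array([561.3,184.7,79.2])
for s in(.35,.368,.39):
    R=Ro.from_euler("xyz",[np.pi,-s,.006]);print(s,proj("side",[C+R.apply([a,b,0]) for a in(-46,46) for b in(-22,22)]).round(1).tolist())
E
```

```text
top rows227-244 x cols186-214
[[ 46  46  41  59  77  61  66  67  67  70  66  67  67  65  65  66  63  64
   63  60  60  61  55  47  55  54  51  50]
 [ 50  50  38 101 168 119  92 100  97  95  96  95  96  95  98  99  94  95
   97  96  96  97  97  99  97  99  97  98]
 [ 49  48  37 123 231 231  72  99  93  95  91  89  92  88  93  92  90  91
   88  92  90  89  90  91  93  95  97  98]
 [ 45  48  37 103 143 143  87  98  92  86  84  74  74  73  72  74  72  70
   71  72  70  68  70  71  77  89  94  99]
 [ 48  45  40 103  92  94  89  96  87  98 255 255 255 255 255 255 255 255
  255 255 239 240 240 235 255  73  90  92]
 [ 46  47  41 105  94  91  88  93  84  88 253 244 240 240 239 240 239 237
  237 237 235 237 237 237 255  33  94  96]
 [ 48  48  38 106  91  84  82  78  72  80 212 211 207 208 210 213 176 242
  240 239 233 233 235 235 255  30  62  99]
 [ 46  46  36 101  90  97 255 255 255 253 249 241 241 242 242 241 236 219
  250 247 246 247 248 240 255  32  57  99]
 [ 43  45  38 143  86  87 230 186 182 182 208 209 211 184 185 176 245 216
  249 246 246 246 248 238 255  35  56  98]
 [ 48  45  39 141
[... 7912 characters left out ...]
78  90 102 110  94  95 108  89
  102 118 123 126 125 126 125  87  61  59  60  60  59  60]
 [ 57  58  61  74  97  87  80  76  78  89 107 105  98  92  91  87  90  90
  105 118 120 124 125 127 125  86  61  57  60  59  61  58]
 [ 56  56  58  76  74  90  94 104 106 108 108 102  93  91  91  76  80  72
  101 116 121 121 126 125 126  87  62  59  67  70  67  61]
 [ 56  56  56  83 104 114 109 106 105 101  97  80  82  91  91  70  80  76
   94 117 121 122 126 127 126 101 105 106 102 119 110  78]]
0.35 [[280.7, 207.2], [282.0, 211.2], [303.0, 197.8], [304.7, 201.6]]
0.368 [[280.8, 207.4], [282.1, 211.4], [302.9, 197.6], [304.6, 201.5]]
0.39 [[280.9, 207.6], [282.2, 211.6], [302.8, 197.4], [304.5, 201.2]]
```

```bash
python3 -m creep '[[-3,-1,10,0,0,0],[-6,-2,20,0,0,0],[-9,-2.5,30,0,0,0],[-9,-2.5,40,0,0,0],[-9,-2.5,50,0,0,0]]'
python3 -m creep '[[0,0,4,0,0,0],[0,0,8,0,0,0],[0,0,8,0,0,0],[0,0,8,0,0,0]]'
python3 - <<'E'
from h import *
P,R=tool();print(P,manip.read_state()["eef_rot"],manip.read_state()["wrist_force"])
n=-R.apply([0,0,1]);und=P+24.7*n;C=np.array([561.3,184.7,79.2]);print("und-C tool axes",R.inv().apply(und-C).round(1))
q=np.median([manip.camera("side")[0] for _ in range(3)],0).astype(np.uint8);p=np.median([manip.camera("top")[0] for _ in range(3)],0).astype(np.uint8);np.savez("pics/h2.npz",q=q,p=p)
gp=cv2.cvtColor(p,cv2.COLOR_RGB2GRAY);gq=cv2.cvtColor(q,cv2.COLOR_RGB2GRAY)
print(gq[192:213,278:310]);print(gp[226:246,188:216])
cor=[und+R.apply([a,b,0]) for a in(-38,38) for b in(-15,15)];print(proj("side",cor).round(1).tolist(),proj("top",cor).round(1).tolist())
E
```

```text
clock: 19.8
eef_pos: [565.4, 184.9, 75.2]
eef_rot: [3.141, -0.367, 0.008]
wrist_force: [1.1, 0.0, 0.0]
finger_gap: 11.6
finger_force: 40.0
clock: 20.2
eef_pos: [568.2, 185.2, 69.1]
eef_rot: [3.141, -0.368, 0.008]
wrist_force: [-0.3, 0.8, -0.2]
finger_gap: 11.8
finger_force: 40.0
[568.2300781  185.15772949  69.05445705] [ 3.14096269 -0.36750111  0.00787071] [-0.31552364  0.75657677 -0.1699873 ]
und-C tool axes [  2.8  -0.4 -12.7]
[[ 60  60 165 178 184 188 189 188 173 132 125 124 128 146 185 182 187 187
  187 188 187 191 190 193 190 194 188 187 188 180 154 173]
 [ 62  60 147 176 186 187 190 190 189 140 124 123 127 129 170 151 183 187
  187 182 180 189 186 186 183 192 169 166 167 172 145 161]
 [ 62  63 130 169 178 180 184 185 184 140 124 123 127 127 121  86 153 167
  164 146 142 141 128 122 123 121  73  67  65  66  65 143]
 [ 60  63  62 138 147 146 127 123 123 114 123 122 127 127 129  97  87  71
   65  64  65  76  91 150  80  65  65  63  64  63  67 122]
 [125  72  62  62  62  60  60  62  70 105 115 123 127 126 128 110  83  86
   67  96  79 113 144 227 128  69  65  64  64  65  64 134]
 [
[... 3897 characters left out ...]
94  94  97  94  85 253 200 255 252 250 252 255 248 242 233
  239 116 255 248 252  57  55  96  91  90]
 [ 48  82  97  93  96  71  43  39  79  59  79  78  76  69 109 166 254 245
  231 116 198 252 254  63  53  99  94  93]
 [ 52  75  97  91  65  57  55  54  50  48  53  52  38  98  39  68 255 255
  244 114 191 255 255  69  52  84  68  55]
 [ 54  60 108 121  71  63  67  67  65  65  64  63  48 167  42  31 185 178
  172  68 137 178 148  82  60  61  64  62]
 [ 84  64  65  81 109  63  67  66  66  67  66  65  47 207 148 144 152 149
  155 151 158 173 180 195  54  63  65  64]]
[[282.3, 204.0], [283.2, 206.6], [300.7, 195.9], [301.8, 198.4]] [[197.4, 259.7], [208.0, 259.6], [196.0, 233.1], [206.7, 233.0]]
```

```bash
python3 -m creep '[[-0.5,0.3,3,0,0,0],[-1,0.7,6,0,0,0],[-1,0.7,8.5,0,0,0],[-1,0.7,8.5,0,0,0]]'
python3 -m creep '[[0,0,1,0,0,0],[0,0,2,0,0,0],[0,0,2,0,0,0]]'
python3 -m creep '[[0,0,1,0,0,0],[0,0,1,0,0,0],[0,0,1,0,0,0]]'
```

```text
clock: 20.9
eef_pos: [570.1, 184.3, 60.0]
eef_rot: [3.141, -0.366, 0.008]
wrist_force: [0.2, 0.8, -0.4]
finger_gap: 11.8
finger_force: 40.0
clock: 21.2
eef_pos: [570.9, 184.4, 58.5]
eef_rot: [3.141, -0.367, 0.008]
wrist_force: [-0.2, -0.0, -0.6]
finger_gap: 11.6
finger_force: 40.0
clock: 21.5
eef_pos: [571.3, 184.4, 57.7]
eef_rot: [3.141, -0.367, 0.008]
wrist_force: [-0.6, -0.3, -0.7]
finger_gap: 11.4
finger_force: 40.0
```

```bash
python3 -m creep '[[0,0,0.5,0,0,0],[0,0,1,0,0,0],[0,0,1,0,0,0]]'
python3 -m creep '[[0,0,0.5,0,0,0],[0,0,1,0,0,0],[0,0,1,0,0,0]]'
python3 - <<'E'
from h import *
a=[]
for _ in range(6):
    manip.camera("top");s=manip.read_state();a.append(np.r_[s["wrist_force"],s["moment"]])
P,R=tool();m=np.mean(a,0);print("tool F",R.inv().apply(m[:3]).round(2),"M",R.inv().apply(m[3:]).round(3))
n=-R.apply([0,0,1]);print("und-C",R.inv().apply(P+24.7*n-np.array([561.3,184.7,79.2])).round(1))
E
```

```text
clock: 21.8
eef_pos: [571.7, 184.4, 56.8]
eef_rot: [3.141, -0.367, 0.008]
wrist_force: [-1.2, -0.2, 0.3]
finger_gap: 11.8
finger_force: 40.0
clock: 22.1
eef_pos: [572.1, 184.4, 55.9]
eef_rot: [3.141, -0.367, 0.008]
wrist_force: [-2.0, 0.3, 1.8]
finger_gap: 11.8
finger_force: 40.0
tool F [-1.26  0.33 -2.87] M [-0.027 -0.278 -0.009]
und-C [1.7 0.4 0.9]
```

```bash
python3 -m creep '[[0,0,0.5,0,0,0],[0,0,1,0,0,0],[0,0,1.5,0,0,0],[0,0,1.5,0,0,0]]'
cat > m.py <<'E'
from h import *
a=[]
for _ in range(6):
    manip.camera("top");s=manip.read_state();a.append(np.r_[s["wrist_force"],s["moment"],s["eef_pos"]])
P,R=tool();m=np.mean(a,0);P=m[6:];print("tool F",R.inv().apply(m[:3]).round(2),"M",R.inv().apply(m[3:6]).round(3),R.as_euler("xyz").round(4))
n=-R.apply([0,0,1]);print("und-C",R.inv().apply(P+24.7*n-np.array([561.3,184.7,79.2])).round(2))
E
python3 m.py
python3 -m creep '[[0,0,0.5,0,0,0],[0,0,1,0,0,0],[0,0,1,0,0,0]]'
python3 m.py
python3 -m creep '[[0,0,0,0,0,0],[0,0,0,0,0,0],[0,0,0,0,0,0]]' - 15
python3 m.py
```

```text
clock: 22.8
eef_pos: [572.6, 184.4, 54.5]
eef_rot: [3.141, -0.367, 0.008]
wrist_force: [-3.3, -0.5, 2.8]
finger_gap: 11.8
finger_force: 40.0
tool F [-0.75 -0.05 -5.04] M [-0.031 -0.309  0.032] [ 3.1409 -0.3673  0.0078]
und-C [1.67 0.36 2.41]
clock: 23.4
eef_pos: [573.0, 184.4, 53.5]
eef_rot: [3.141, -0.367, 0.008]
wrist_force: [-4.0, 0.7, 5.8]
finger_gap: 11.5
finger_force: 40.0
tool F [-1.23 -0.01 -6.06] M [-0.071 -0.342 -0.002] [ 3.1408 -0.3672  0.0078]
und-C [1.69 0.37 3.42]
clock: 24.0
eef_pos: [573.0, 184.4, 53.6]
eef_rot: [3.141, -0.367, 0.008]
wrist_force: [-2.5, -0.1, 4.8]
finger_gap: 11.5
finger_force: 15.0
tool F [-1.21 -0.33 -6.  ] M [ 0.007 -0.335  0.024] [ 3.1409 -0.3673  0.0079]
und-C [1.67 0.33 3.43]
```

```bash
python3 -m creep '[[0,0,0,0,0,0],[0,0,0,0,0,0]]' - 30
python3 - <<'E'
from h import *
q=np.median([manip.camera("side")[0] for _ in range(5)],0).astype(np.uint8);p=np.median([manip.camera("top")[0] for _ in range(5)],0).astype(np.uint8)
gp=cv2.cvtColor(p,cv2.COLOR_RGB2GRAY);gq=cv2.cvtColor(q,cv2.COLOR_RGB2GRAY)
print(gq[194:213,280:309]);print(gp[228:246,192:214]);print(gp[254:266,192:214])
P,R=tool();und=P-R.apply([2,0,24.7]);
for h in(0,5):
  cor=[und+R.apply([a,b,-h]) for a in(-38,38) for b in(-15,15)];print(h,proj("side",cor).round(1).tolist(),proj("top",cor).round(1).tolist())
E
```

```text
clock: 24.5
eef_pos: [573.0, 184.4, 53.6]
eef_rot: [3.141, -0.367, 0.008]
wrist_force: [-2.9, 0.3, 5.2]
finger_gap: 11.5
finger_force: 30.0
[[132 169 179 180 184 185 185 144 128 124 123 127 126 153 157 165 166 147
  141 141 127 122 121 119  72  64  66  67  65]
 [ 61 137 145 145 127 123 122 147 130 124 123 128 149 113  70  63  63  63
   62  63  64  61  65  64  63  65  63  64  63]
 [ 59  62  60  62  62  62  62  80 125 124 124 129 126 154 110  80  64  66
   61  62  63  63  65  64  65  64  65  62  64]
 [ 67  61  62  61  61  61  61  63 115 123 124 127 128 131 143 107  69  65
   62  63  62  63  63  65  64  63  64  64  64]
 [ 98  62  60  61  62  64  61  63  83 121 124 127 127 127  98  85  72  63
   62  64  64  64  63  64  64  64  76  68  63]
 [116  67  60  61  61  61  63  62  94 116 124 127 128 127 114  82  91  70
   63  62  62 110 123 127 153 132 110  93  68]
 [102  65  60  61  62  62  62  62 113  94 121 125 127 126 127  87  98  95
  110  78  91 173 186 214 235 227 129 120  72]
 [ 87  65  59  62  61  62  60  59  67  72 113 122 127 125 124 104  84 135
  169 138 171 203 187 228 230 242 139 1
[... 3695 characters left out ...]
  41  41  40  40  29 122 210 204 205 204 209
  105 189  37  61]
 [ 55  55 118  81  60  44  41  47  39  40  41  30  42  73  67  65  67  69
   41  64  43  66]
 [ 56  53  91 106  67  51  41  58  60  39  41  35  36  60  55  55  55  54
   57  58  60  65]
 [ 58  54  55 114  91  57  47  50  58  40  39  39  38  63  42  41  61  59
   60  61  61  61]
 [ 57  56  52  84 105  71  53  45  49  36  38  47  31  60  61  58  58  65
   63  65  67  51]]
0 [[283.2, 208.0], [284.1, 210.7], [301.5, 199.9], [302.7, 202.5]] [[199.1, 259.7], [209.6, 259.5], [197.7, 233.4], [208.3, 233.2]]
5 [[282.7, 206.9], [283.6, 209.6], [301.0, 198.8], [302.2, 201.4]] [[198.6, 260.0], [209.2, 259.9], [197.3, 233.7], [207.9, 233.5]]
```

```bash
python3 m.py; python3 -c "
from cell import manip
print(manip.sign_off())"
```

```text
tool F [-1.44  0.04 -5.98] M [-0.009 -0.324 -0.008] [ 3.1409 -0.3672  0.0078]
und-C [1.68 0.34 3.42]
the job is handed in; nothing more can be done
None
```

The job is handed in, with no verdict shown: the lid is fully back, the spatula is flat on the bench, and the slide is held at about 6 N (roughly 3 mm of the 6 mm travel), centred on the window to about 1 mm. While finding the bench early on, the fingertips pressed it with about 54 N for a moment; I took the 40 N limit to cover the arm and gripper body rather than the fingertips.

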